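# Jack up to the overhanging box section

## Robot

A 6-joint arm with a two-finger parallel gripper is mounted at the origin on a cart in front of the work surface, level with it; the furniture and walls round the work are solid. World frame = base frame: x ahead of the robot, y to its left, z up, the work surface at z = 0. Lengths are in m, angles in rad, forces in N, time in s.
With the tool pointing down it reaches from about 0.425 to 0.95 m from the base axis. Payload 3.5 kg.
Tool frame: the origin (TCP) lies at the very end of the fingers, on their centre line; the grasp point (between the pads) lies hold_point_z behind it (hold_point_z is the distance from the TCP to the grasp point, in m); z points along the fingers, y is the line along which they close (so a half turn about z gives the same grasp; the last joint's range is limited). The gripper opens to 85 mm and grips with 20 to 120 N. Pads are 22 mm wide; open, the fingers measure 114 mm over their backs; the gripper's body (76 mm by 85 mm) begins 54 mm behind the grasp point. The pads swing forward as they close: fully open they stand 13 mm farther back than shut.
Start: joints at [1.053, 0.286, 1.577, -0, 1.279, -0.15], TCP at [0.243, 0.63, 0.231] pointing down, gripper open.
Joint ranges: [-2.77, 2.77], [-0.9, 2.22], [0.21, 2.48], [-1.53, 4.67], [0.24, 2.81], [-2.84, 2.84]. Speed limits (rad/s): [2.79, 2.79, 3.14, 3.14, 3.14, 3.14].

## Interface

Orientations are given as a rotation vector (axis times angle).
In Python, from plant import * gives the robot as it stands. The module is installed in compiled form; this text tells all that it offers.
- The arm moves only by the tool servo_tool, never from a script. Its arguments are lists of equal length, an entry for each row: "dp": the shift along the tool's x, y, z in mm, a list of three; "turn": the turn, a rotation vector about the tool's x, y, z in degrees, a list of three; "hand": the finger opening in mm, from 0 to 85.4. A call has 1 to 8 rows; each row shifts and turns the commanded pose from where the row before left it, along the tool's axes as they then stand; what a row does not reach is not made up. A row lasts 1/8 s, in which the tool goes at most 62.5 mm and 10.7 degrees, less where a joint would pass 70% of its speed; a pose out of reach is approached as far as the arm can. A call is refused whole if a number of a shift passes 62.5 or a number of a turn 10.7, either way. A call with a gripper value outside its range is refused whole. The fingers move at their own pace and stop on an object; the grip force is fixed at half the most. Time passes only in rows, so rows that do not move let the fingers close. It gives the time, the measured TCP pose, the force, the opening and the grip force at its end, in the units of the state.
- get_state(): the state, without advancing time (a new reading comes with each control period).
- snapshot(name): name is "side" or "top" or "wrist"; returns (picture, depth): 400x640x3 uint8, red, green, blue; 400x640 float32, m along the optical axis (not along the pixel's ray), 0 where there is no reading.
- camera_params(name): a dict with "intrinsics" (3x3 intrinsics, pixels), "origin" and "rotation" of the camera in the world; the wrist camera has in their place "mount" (4x4, takes a point from camera to tool coordinates, whose origin is the TCP and whose axes are the flange's). Camera axes: x right, y down, z forward; pixel columns grow to the right and rows downward; lengths in m; the calibration is good to about 2 mm. A picture is of the moment at which its call begins: read the wrist's pose just before it. camera_params takes no time and is no camera call.
- job_done(): hands the job in; it is judged then, once.
The state is a dict: "time_s": time; "joints": joint angles; "joint_velocities": joint speeds; "joint_torque": joint torques, N m; "tcp_pos": TCP position; "orientation": TCP orientation; "wrist_force": force on the tool from outside, world axes, zero at the start; "torque": the same for the moment, N m; "grip_width": opening from 0.0 (shut) to 1.0 (fully open); "gripper_force": force on a finger pad.
Only numpy, scipy, OpenCV 4.12 (cv2) and the standard library are available. Lean on these libraries where they do the work, as an engineer would, in place of code of your own. Each camera call takes 0.05 s, during which the arm holds its last target. There are 200 camera calls.

## Task

Support the overhanging box section for welding: bring the screw jack over, set it down upright on the bench with its platform centred under the square foot plate at the section's free end, not yet touching it, and let go. Then take the jack by its knob and wind the platform up until it just touches the foot plate, lifting the section by no more than about 3 mm, and leave it standing like that. Leave the other things on the bench alone.

Things in the scene. Friction and masses are not known exactly. Their poses are not given: they have to be found in the camera images.
- jack: Screw jack, loose, about 0.8 kg: a base plate 250 x 80 x 10 mm that carries in a row along its x axis a lift tower with the platform (at x +115 mm), an upright carrying fin (x 0) and a gear post with the knob (x -75 mm). Origin: underside of the base, straight below the fin; base reaches from x -102 to +148 mm, y -40 to +40 mm. z up. It must be kept upright.
- fin_grip (a point): Grip point of the carrying fin of the jack: a plain steel fin 36 mm long along the jack's x, 18 mm thick along its y, free from 38 to 90 mm above the jack's underside; the point is on its middle plane at 75 mm. Close the fingers along the jack's y. The jack's centre of mass is near the fin, within about 20 mm.
- knob_grip (a point): Centre of the black round knob (diameter about 37 mm, 30 mm tall, vertical axis, grip from above), 110 mm above the jack's underside, 75 mm from the fin on the side away from the platform. The fin's top is lower than the knob's underside (90 against 95 mm).
- jack_knob (a joint): Turn of the knob, rad, 0 with the platform wound right down (as at the start), growing as the knob is turned clockwise seen from above, end stop at 5.5. Clockwise raises the platform by 6.37 mm per rad (40 mm a turn). Stiff (about 0.07 N m), stays where it is left.
- platform: Jack platform: aluminium square 64 x 64 x 8 mm on a column; rises straight up out of the tower, up to 35 mm. Origin: centre of its underside.
- platform_top (a point): Centre of the platform's upper face; 100 mm above the jack's underside when wound right down.
- foot_plate: Square steel foot plate, 50 x 50 x 6 mm, welded under the free end of the overhanging section. Origin: centre of its underside, 112 to 124 mm above the bench; z up; its +x points along the section back to the stand. Sideways, along its y, the space is open. It rests with about 4 N (the section's own weight on its stop) and swings up freely if pushed from below.
- weld_ring: Bystander: aluminium ring 69 mm across, 8 mm high, lying; origin under its centre.
- gas_cup: Bystander: small pinkish ceramic nozzle, 18 mm across, 47 mm high, standing; origin under its centre.
- marker: Bystander: marker pen 125 mm long, lying; origin under its centre.
- brush: Bystander: small brush 174 mm long, lying; origin under its centre.
- bar_offcut: Bystander: square aluminium bar 140 x 25 x 25 mm, lying; origin under its centre.
- section_mid (a point): Middle of the dark, level steel box section (285 long, 25 wide, 40 mm high) that lies on the foot plate. It ends 30 mm beyond the plate's centre, towards the robot, and runs back to a pivot pin 235 mm from the plate's centre, in a stand fixed to the bench (column 0.26 m high behind the pin). The stand's place, yaw and height differ each time.

How it is judged:
On the way, in this order (a step that is already met when the one before it is completed fails the run):
1. the jack stands on the bench, let go, with its platform under the foot plate and not yet touching it (horizontal distance between platform_top and foot_plate below 0.018 m and angle between jack's own z axis and vertical below 0.04 rad and height (world z) of jack below 0.004 m and contact force between the fingers and jack below 0.1 N and contact force between platform and foot_plate below 0.05 N), for 0.2 s.
2. the platform, wound up by the knob, touches the foot plate (horizontal distance between platform_top and foot_plate below 0.018 m and angle between jack's own z axis and vertical below 0.04 rad and height (world z) of jack below 0.004 m and contact force between platform and foot_plate above 0.2 N and value of joint jack_knob above 1 rad), for 0.2 s.
At the end, for the whole second after the job is handed in: The jack stands upright on the bench at rest, the centre of its platform within 18 mm (horizontally) of the centre of the foot plate; the platform touches the foot plate (more than 0.2 N) and the foot plate is less than 4 mm from where it was at the start (horizontal distance between platform_top and foot_plate below 0.018 m and angle between jack's own z axis and vertical below 0.04 rad and height (world z) of jack below 0.004 m and distance of foot_plate from where it was at the start of the episode below 0.004 m and contact force between platform and foot_plate above 0.2 N and linear speed of jack below 0.01 m/s).
It fails at once if the foot plate is pushed more than 8 mm from its place (distance of foot_plate from where it was at the start of the episode above 0.008 m).
It fails at once if the jack is tipped by more than 0.35 rad (angle between jack's own z axis and vertical above 0.35 rad).
It fails at once if one of the bystanders is moved by more than 30 mm (distance of any of weld_ring, gas_cup, marker, brush, bar_offcut from where it was at the start of the episode above 0.03 m).
It also fails if it takes over 72 s, if anything falls off the work surface, if the arm or the gripper's body presses on something with over 40 N, if the wrist force passes 120 N, or if a joint passes its speed limit or range.

## Working session

There is one attempt and no reset: what is moved stays moved. The work goes in short steps, Python scripts to look and compute and a tool call to move; the robot and the scene stay as the last step left them, time stands still between calls to the robot, and variables do not carry over. Pictures are saved under pics/ and viewed, at most 10 in all, crops included, and the job is handed in when it is done.

Besides the shell and the picture viewer there is one more tool, called after "Request:" by a JSON object that holds its "name" and its "arguments". servo_tool: Moves the arm, as the interface text tells. Its arguments: {"type":"object","properties":{"dp":{"type":"array"},"turn":{"type":"array"},"hand":{"type":"array"}},"required":["dp","turn","hand"]}

```bash
mkdir -p pics; cat > h.py <<'E'
from plant import *
import numpy as np, cv2
from scipy.spatial.transform import Rotation as R
def snap(n):
    s=get_state(); p,d=snapshot(n); c=camera_params(n)
    K=np.array(c["intrinsics"])
    if n=="wrist":
        M=np.array(c["mount"]); T=np.eye(4); T[:3,:3]=R.from_rotvec(s["orientation"]).as_matrix(); T[:3,3]=s["tcp_pos"]; T=T@M
    else:
        T=np.eye(4); T[:3,:3]=np.array(c["rotation"]); T[:3,3]=c["origin"]
    v,u=np.mgrid[:400,:640]
    P=np.stack([(u-K[0,2])/K[0,0]*d,(v-K[1,2])/K[1,1]*d,d],-1)@T[:3,:3].T+T[:3,3]
    P[d==0]=np.nan
    return p,P,T,K
E
python3 - <<'E'
from h import *
s=get_state(); print({k:np.round(v,4) for k,v in s.items()}, [k for k in s])
a=[]
for n in("top","side"):
    p,P,T,K=snap(n); np.savez(n,p=p,P=P,T=T,K=K); cv2.imwrite(f"pics/{n}0.png",p[:,:,::-1]); print(n,T.round(3),K)
E
```

```text
{'time_s': np.float64(0.0), 'joints': array([ 1.053 ,  0.2872,  1.5782,  0.    ,  1.2786, -0.15  ]), 'joint_velocities': array([-0.0016, -0.0007,  0.0011,  0.001 , -0.0002, -0.0017]), 'joint_torque': array([-5.00000e-04, -4.05977e+01, -2.92629e+01, -2.00000e-04,
        5.70000e-03, -0.00000e+00]), 'tcp_pos': array([0.2423, 0.6293, 0.2299]), 'orientation': array([-0.5743, -3.0879,  0.0035]), 'wrist_force': array([-0.484 , -0.1471, -0.3213]), 'torque': array([-0.0069,  0.0011,  0.0776]), 'gripper_force': np.float64(0.0), 'grip_width': np.float64(1.0006)} ['time_s', 'joints', 'joint_velocities', 'joint_torque', 'tcp_pos', 'orientation', 'wrist_force', 'torque', 'gripper_force', 'grip_width']
top [[-2.159  2.151 -0.13   0.423]
 [-2.159  2.151 -0.13   0.089]
 [-2.159  2.151 -0.13   1.398]
 [ 0.     0.     0.     1.   ]] [[376.10990198   0.         316.90619697]
 [  0.         376.10990198 199.46358543]
 [  0.           0.           1.        ]]
side [[-1.913  0.543 -0.337  0.006]
 [-1.913  0.543 -0.337 -0.906]
 [-1.913  0.543 -0.337  0.602]
 [ 0.     0.     0.     1.   ]] [[452.72350506   0.         326.48584214]
 [  0.         452.72350506 198.39398777]
 [  0.           0.           1.        ]]
```

View pics/top0.png

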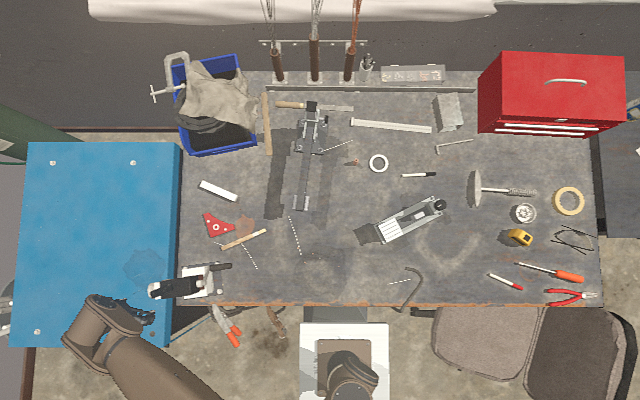

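View pics/side0.png

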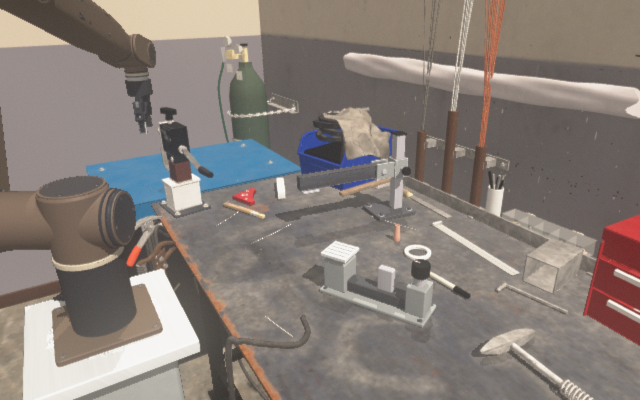

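```bash
sed -i 's/np.array(c\["rotation"\])/(R.from_rotvec(c["rotation"]).as_matrix() if np.size(c["rotation"])==3 else np.array(c["rotation"]))/' h.py
python3 - <<'E'
from h import *
for n in("top","side"):
    p,P,T,K=snap(n); np.savez(n,p=p,P=P,T=T,K=K); print(n,T.round(3).tolist())
p,P=np.load("top.npz")["p"],np.load("top.npz")["P"]
cv2.imwrite("pics/crop1.png",cv2.resize(p[100:250,275:465,::-1],None,fx=4,fy=4,interpolation=cv2.INTER_CUBIC))
def rep(nm,m):
    q=P[m].astype(np.float32); r=cv2.minAreaRect(q[:,:2]); print(nm,len(q),q.mean(0).round(4),np.percentile(q[:,2],[5,50,95]).round(4),r)
v,u=np.mgrid[:400,:640]
z=P[...,2]
J=(u>370)&(u<460)&(v>190)&(v<250); S=(u>280)&(u<335)&(v>95)&(v<218)
print("jack z hist",np.histogram(z[J],bins=np.arange(0,.14,.005)))
print("sec z hist",np.histogram(z[S],bins=np.arange(0,.3,.01)))
for nm,a,b in(("plat",.095,.106),("knob",.115,.135),("fin",.085,.094),("base",.006,.02)):
    m=J&(z>a)&(z<b); rep(nm,m)
rep("sec",S&(z>.145)&(z<.185))
E
```

```text
top [[0.004, -0.992, 0.124, 0.423], [-1.0, -0.003, 0.005, 0.089], [-0.004, -0.124, -0.992, 1.398], [0.0, 0.0, 0.0, 1.0]]
side [[0.856, -0.214, 0.47, 0.006], [-0.516, -0.328, 0.791, -0.906], [-0.016, -0.92, -0.391, 0.602], [0.0, 0.0, 0.0, 1.0]]
jack z hist (array([1620,  439,  254,   30,    8,    6,   57,  154,   50,   11,   13,
          8,   16,   15,   40,   39,    9,   24,   38,  186,  153,    8,
          5,   13,   44,   39,    0,    0]), array([0.   , 0.005, 0.01 , 0.015, 0.02 , 0.025, 0.03 , 0.035, 0.04 ,
       0.045, 0.05 , 0.055, 0.06 , 0.065, 0.07 , 0.075, 0.08 , 0.085,
       0.09 , 0.095, 0.1  , 0.105, 0.11 , 0.115, 0.12 , 0.125, 0.13 ,
       0.135, 0.14 ]))
sec z hist (array([2150,  532,  122,    6,    0,    0,    0,    0,    0,    3,    0,
          1,  108,   36,   47,   77,  647,  150,   16,    8,   13,    9,
         10,   10,   11,  106,    0,    0,    0]), array([0.  , 0.01, 0.02, 0.03, 0.04, 0.05, 0.06, 0.07, 0.08, 0.09, 0.1 ,
       0.11, 0.12, 0.13, 0.14, 0.15, 0.16, 0.17, 0.18, 0.19, 0.2 , 0.21,
       0.22, 0.23, 0.24, 0.25, 0.26, 0.27, 0.28, 0.29]))Traceback (most recent call last):
  File "<stdin>", line 14, in <module>
  File "<stdin>", line 7, in rep
cv2.error: OpenCV(4.12.0) /io/opencv/modules/imgproc/src/convhull.cpp:143: error: (-215:Assertion failed) total >= 0 && (depth == CV_32F || depth == CV_32S) in function 'convexHull'
```

View pics/crop1.png

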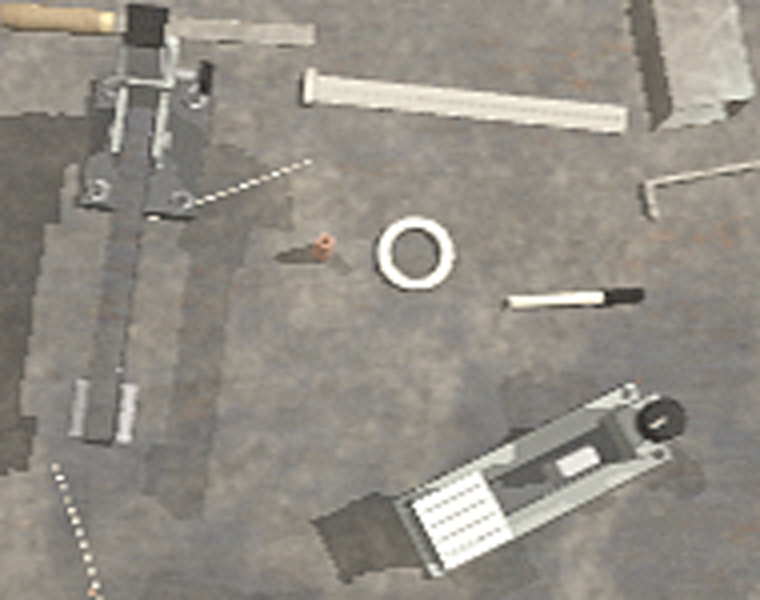

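```bash
python3 - <<'E'
from h import *
D=np.load("top.npz"); p,P,T,K=[D[k] for k in("p","P","T","K")]
v,u=np.mgrid[:400,:640]
z=P[...,2]
def rep(nm,m):
    q=P[m].astype(np.float32); r=cv2.minAreaRect(q[:,:2].copy().reshape(-1,1,2)); print(nm,len(q),np.median(q,0).round(4),q.mean(0).round(4),np.round(r[0],4),np.round(r[1],4),round(r[2],1))
J=(u>370)&(u<460)&(v>190)&(v<250); S=(u>280)&(u<335)&(v>95)&(v<218)
for nm,a,b in(("plat",.095,.106),("knob",.115,.135),("fin",.085,.094)):
    rep(nm,J&(z>a)&(z<b))
m=S&(z>.15)&(z<.185)&(v>150); rep("sec",m)
rep("foot",S&(z>.105)&(z<.14)&(v>190))
q=P[m]; c=q.mean(0); w=np.linalg.svd(q-c)[2]; print("secdir",w[0])
for k in range(150,214,10): 
    r=P[k][(v[k]>0)&S[k]&(z[k]>.15)&(z[k]<.185)]; print(k,r.mean(0).round(4),len(r))
def px(x,y,h):
    d=T[:3,:3]@np.array([(x-K[0,2])/K[0,0],(y-K[1,2])/K[1,1],1]); return (T[:3,3]+d*(h-T[2,3])/d[2]).round(4)
for nm,a,h in(("plat",(462,520),.1),("fin",(577,460),.09),("knob",(660,418),.125),("footL",(80,410),.126),("footR",(127,413),.126),("secend",(98,438),.163),("secfar",(127,225),.165)):
    print(nm,px(275+(a[0]+.5)/4-.5,100+(a[1]+.5)/4-.5,h))
for nm,a in(("ring",(415,253)),("cup",(323,245)),("pen",(575,299))): print(nm,px(275+a[0]/4,100+a[1]/4,.01))
E
```

```text
plat 341 [ 0.481  -0.1564  0.0995] [ 0.4837 -0.1596  0.0997] [ 0.5152 -0.2233] [0.0627 0.2137] 26.6
knob 96 [ 0.5671 -0.3245  0.124 ] [ 0.5671 -0.3244  0.1238] [ 0.5679 -0.325 ] [0.0352 0.0352] 57.2
fin 54 [ 0.532  -0.2565  0.0906] [ 0.5259 -0.2415  0.0902] [ 0.5124 -0.1955] [0.0516 0.1608] 32.7
sec 463 [0.6422 0.1445 0.166 ] [0.6419 0.1439 0.1658] [0.6443 0.144 ] [0.0251 0.2028] 82.8
foot 105 [0.5706 0.1392 0.1266] [0.5712 0.1498 0.1271] [0.5776 0.1525] [0.0497 0.0693] 83.3
secdir [-9.91927559e-01  1.26805706e-01  1.72443203e-04]
150 [0.7452 0.1308 0.1653] 8
160 [0.7112 0.1347 0.1638] 7
170 [0.6764 0.1403 0.1669] 8
180 [0.6426 0.1433 0.1668] 8
190 [0.6089 0.148  0.1673] 7
200 [0.5756 0.1526 0.1671] 8
210 [0.5429 0.146  0.1629] 2
plat [ 0.4821 -0.1568  0.1   ]
fin [ 0.5351 -0.2599  0.09  ]
knob [ 0.5681 -0.3221  0.125 ]
footL [0.5733 0.1713 0.126 ]
footR [0.5709 0.1312 0.126 ]
secend [0.5458 0.1538 0.163 ]
secfar [0.7251 0.1311 0.165 ]
ring [ 0.7353 -0.1363  0.01  ]
cup [ 0.7427 -0.0498  0.01  ]
pen [ 0.6917 -0.2853  0.01  ]
```

```bash
cat >> h.py <<'E'
def go(pos=None,yaw=None):
    s=get_state(); M=R.from_rotvec(s["orientation"]).as_matrix(); y=np.degrees(np.arctan2(M[1,0],M[0,0]))
    print("t",round(float(s["time_s"]),2),"tcp",np.round(s["tcp_pos"],4),"yaw",round(y,2),"zaxis",M[:,2].round(4),"J",np.round(np.degrees(s["joints"]),1),"F",np.round(s["wrist_force"],1),"grip",np.round(s["grip_width"]*85.4,1),np.round(s["gripper_force"],1))
    if pos is not None: print("dp mm",np.round(M.T@(np.array(pos)-s["tcp_pos"])*1e3,1))
    if yaw is not None: print("turn z",round((y-yaw+180)%360-180,2))
E
python3 -c "
import plant; print([k for k in dir(plant) if k[0]!='_'], getattr(plant,'hold_point_z',None))
import numpy as np; P=np.load('top.npz')['P']; print(np.nanmax(P[240:300,150:235,2]),np.nanmax(P[200:330,180:240,2]))
from h import *; go((.55,.3,.35),117.4)"
```

```text
['Unreachable', 'camera_params', 'get_state', 'hold_point_z', 'job_done', 'snapshot'] 0.0187
0.32708179864378084 0.2804171940286073
t 0.2 tcp [0.2425 0.6295 0.2304] yaw 158.92 zaxis [-7.0e-04 -1.3e-03 -1.0e+00] J [60.3 16.4 90.4 -0.  73.3 -8.6] F [-0.2 -0.6 -0.1] grip 85.3 0.0
dp mm [-405.4 -197.1 -119.4]
turn z 41.52
```

Request:
{"name": "servo_tool", "arguments": {"dp": [[0,0,-60],[0,0,-60],[-50,-24,0],[-50,-24,0],[-50,-24,0],[-50,-24,0],[-50,-24,0],[-50,-24,0]], "turn": [[0,0,0],[0,0,0],[0,0,0],[0,0,0],[0,0,0],[0,0,0],[0,0,0],[0,0,0]], "hand": [85,85,85,85,85,85,85,85]}}

```text
time_s: 1.2
tcp_pos: [0.4717, 0.3861, 0.3512]
orientation: [-0.574, -3.089, 0.0]
wrist_force: [1.0, 0.2, -0.6]
grip_width: 0.995
gripper_force: 0.0
```

Request:
{"name": "servo_tool", "arguments": {"dp": [[-27,-53,0],[-27,-53,0],[-27,-53,0],[-27,-53,0],[-27,-53,0],[-27,-53,0],[-27,-53,0],[-27,-53,0]], "turn": [[0,0,0],[0,0,0],[0,0,0],[0,0,0],[0,0,0],[0,0,0],[0,0,0],[0,0,0]], "hand": [85,85,85,85,85,85,85,85]}}

```text
time_s: 2.2
tcp_pos: [0.5197, -0.0876, 0.3513]
orientation: [0.575, 3.088, 0.0]
wrist_force: [0.7, 0.6, -0.3]
grip_width: 0.994
gripper_force: 0.0
```

Request:
{"name": "servo_tool", "arguments": {"dp": [[0,0,0],[0,0,0],[0,0,0],[0,0,0],[0,0,0]], "turn": [[0,0,10.4],[0,0,10.4],[0,0,10.4],[0,0,10.4],[0,0,0]], "hand": [85,85,85,85,85]}}

```text
time_s: 2.82
tcp_pos: [0.5198, -0.0857, 0.3511]
orientation: [-1.631, -2.685, 0.0]
wrist_force: [-0.3, -0.2, 1.0]
grip_width: 0.996
gripper_force: 0.0
```

```bash
python3 - <<'E'
from h import *
p,P,T,K=snap("wrist"); np.savez("w1",p=p,P=P,T=T,K=K); cv2.imwrite("pics/w1.png",p[:,:,::-1]); go((.5345,-.2585,.2),117.4)
print("mount",camera_params("wrist")["mount"])
E
```

```text
t 2.88 tcp [ 0.5198 -0.0856  0.3511] yaw 117.51 zaxis [-3.e-04  1.e-04 -1.e+00] J [-20.4  -6.5 102.5   0.   84.1 -47.9] F [-0.3  0.2  0. ] grip 85.1 0.0
dp mm [-160.1  -66.8  151.1]
turn z 0.11
mount [[-3.30131105e-04 -9.57002781e-01 -2.90078555e-01  7.33792320e-02]
 [ 9.99999772e-01 -1.45183015e-04 -6.59098983e-04 -5.36599638e-04]
 [ 5.88645081e-04 -2.90078707e-01  9.57002611e-01 -1.42172867e-01]
 [ 0.00000000e+00  0.00000000e+00  0.00000000e+00  1.00000000e+00]]
```

View pics/w1.png

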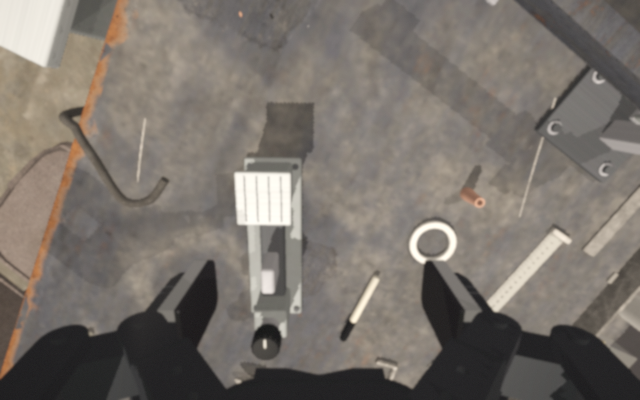

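```bash
python3 - <<'E'
from h import *
D=np.load("w1.npz"); P,T,K=[D[k] for k in("P","T","K")]
v,u=np.mgrid[:400,:640]; z=P[...,2]
for nm,c,a,b,r in(("plat",(263,198),.095,.106,40),("fin",(267,281),.085,.096,18),("knob",(265,341),.115,.135,25)):
    m=(abs(u-c[0])<r)&(abs(v-c[1])<r)&(z>a)&(z<b); q=P[m].astype(np.float32)
    rr=cv2.minAreaRect(q[:,:2].copy().reshape(-1,1,2)); print(nm,len(q),q.mean(0).round(4),np.round(rr[0],4),np.round(rr[1],4),rr[2])
E
```

```text
plat 2864 [ 0.4818 -0.1553  0.0993] [ 0.4821 -0.1565] [0.0645 0.0643] 26.2050838470459
fin 332 [ 0.5334 -0.2576  0.0885] [ 0.5333 -0.2588] [0.0181 0.0349] 28.49859046936035
knob 645 [ 0.5664 -0.3229  0.123 ] [ 0.5667 -0.3251] [0.037  0.0351] 20.603002548217773
```

Request:
{"name": "servo_tool", "arguments": {"dp": [[0,0,0],[-40,-16,38],[-40,-16,38],[-40,-16,38],[-40,-17,37],[0,0,0],[0,0,0]], "turn": [[0,0,0.9],[0,0,0],[0,0,0],[0,0,0],[0,0,0],[0,0,0],[0,0,0]], "hand": [85,85,85,85,85,85,85]}}

```text
time_s: 3.75
tcp_pos: [0.5332, -0.2577, 0.2009]
orientation: [1.654, 2.67, 0.001]
wrist_force: [0.1, 0.7, -0.1]
grip_width: 0.995
gripper_force: 0.0
```

```bash
python3 -c "
from h import *; go((.5335,-.258,.056),116.6)"
```

```text
t 3.75 tcp [ 0.5332 -0.2577  0.2009] yaw 116.45 zaxis [ 5.e-04  1.e-04 -1.e+00] J [-35.6   7.6 103.9   0.   68.5 -62.1] F [ 0.1  0.7 -0.1] grip 84.9 0.0
dp mm [ -0.4   0.  144.9]
turn z -0.15
```

Request:
{"name": "servo_tool", "arguments": {"dp": [[0,0,50],[0,0,50],[0,0,30],[0,0,15],[0,0,0]], "turn": [[0,0,0],[0,0,0],[0,0,0],[0,0,0],[0,0,0]], "hand": [85,85,85,85,85]}}

```text
time_s: 4.38
tcp_pos: [0.5335, -0.2573, 0.056]
orientation: [1.653, 2.671, 0.0]
wrist_force: [0.7, 0.1, 0.3]
grip_width: 0.993
gripper_force: 0.0
```

Request:
{"name": "servo_tool", "arguments": {"dp": [[0,0,0],[0,0,0],[0,0,0],[0,0,0],[0,0,0],[0,0,0],[0,0,0],[0,0,0]], "turn": [[0,0,0],[0,0,0],[0,0,0],[0,0,0],[0,0,0],[0,0,0],[0,0,0],[0,0,0]], "hand": [40,10,5,5,5,5,5,5]}}

```text
time_s: 5.38
tcp_pos: [0.5335, -0.2581, 0.056]
orientation: [1.654, 2.669, 0.0]
wrist_force: [2.0, 2.0, 5.8]
grip_width: 0.203
gripper_force: 61.1
```

```bash
python3 -c "
from h import *; go((.5335,-.258,.056),116.6)"
```

```text
t 5.38 tcp [ 0.5335 -0.2581  0.056 ] yaw 116.42 zaxis [ 1.3e-03 -5.0e-04 -1.0e+00] J [-35.6  17.8 108.7   0.   53.5 -62.1] F [2.  2.  5.8] grip 17.3 61.1
dp mm [0.1 0.  0. ]
turn z -0.18
```

Request:
{"name": "servo_tool", "arguments": {"dp": [[0,0,-5],[0,0,-15],[0,0,-20],[0,0,0],[0,0,0],[0,0,0],[0,0,0],[0,0,0]], "turn": [[0,0,0],[0,0,0],[0,0,0],[0,0,6],[0,0,7],[0,0,7],[0,0,6.4],[0,0,0]], "hand": [5,5,5,5,5,5,5,5]}}

```text
time_s: 6.38
tcp_pos: [0.5329, -0.2581, 0.0963]
orientation: [2.219, 2.223, -0.0]
wrist_force: [-0.4, 0.1, -6.5]
grip_width: 0.198
gripper_force: 59.6
```

```bash
python3 - <<'E'
from h import *
p,P,T,K=snap("wrist"); np.savez("w2",p=p,P=P,T=T,K=K); cv2.imwrite("pics/w2.png",p[:,:,::-1]); go((.5745,-.10,.096),90)
E
```

```text
t 6.42 tcp [ 0.533  -0.2581  0.0961] yaw 90.14 zaxis [ 4.e-04 -6.e-04 -1.e+00] J [-35.6  14.5 107.9  -0.   57.6 -35.8] F [-0.1  0.6 -6.3] grip 17.3 59.6
dp mm [158.   41.9   0. ]
turn z 0.14
```

View pics/w2.png

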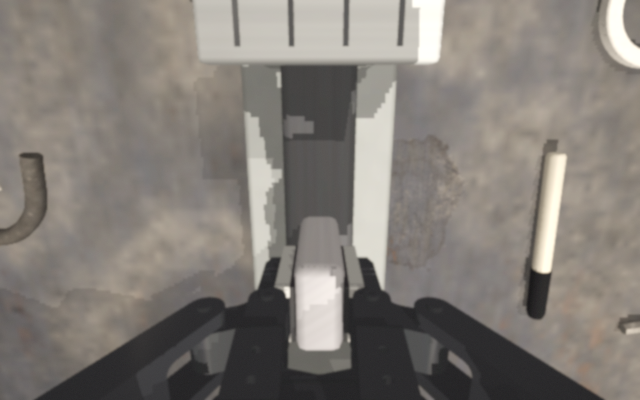

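```bash
python3 - <<'E'
from h import *
D=np.load("w2.npz"); P=D["P"]
v,u=np.mgrid[:400,:640]; z=P[...,2]
m=(v<60)&(u>195)&(u<445)&(z>.125)&(z<.155); q=P[m]; c=q.mean(0); w=np.linalg.svd(q-c,full_matrices=False)[2]
print(len(q),c.round(4),"n",w[2].round(4),"x",np.percentile(q[:,0],[.5,99.5]).round(4),"ymin",np.percentile(q[:,1],.5).round(4))
go((.5745,-.06,.096))
E
```

```text
14678 [ 0.5326 -0.1696  0.1396] n [ 7.0e-04 -1.9e-03  1.0e+00] x [0.5014 0.5638] ymin -0.1766
t 6.42 tcp [ 0.533  -0.2581  0.0961] yaw 90.14 zaxis [ 4.e-04 -6.e-04 -1.e+00] J [-35.6  14.5 107.9  -0.   57.6 -35.8] F [-0.1  0.6 -6.3] grip 17.3 59.6
dp mm [198.  42.   0.]
```

Request:
{"name": "servo_tool", "arguments": {"dp": [[20,4,0],[40,8,0],[50,10,0],[45,10,0],[30,7,0],[13,3,10],[0,0,22],[0,0,0]], "turn": [[0,0,0],[0,0,0],[0,0,0],[0,0,0],[0,0,0],[0,0,0],[0,0,0],[0,0,0]], "hand": [5,5,5,5,5,5,5,5]}}

```text
time_s: 7.42
tcp_pos: [0.5723, -0.0591, 0.0606]
orientation: [-2.216, -2.219, 0.005]
wrist_force: [-0.1, 1.0, -6.3]
grip_width: 0.202
gripper_force: 59.8
```

```bash
python3 - <<'E'
from h import *
go((.5745,.0385,.064),90)
v,u=np.mgrid[:400,:640]
# refine foot from top cam: average a few depth frames
for i in range(3):
    p,P,T,K=snap("top"); z=P[...,2]
    m=(u>280)&(u<318)&(v>190)&(v<222)&(z>.118)&(z<.135); q=P[m]
    ms=(u>285)&(u<320)&(v>150)&(v<222)&(z>.158)&(z<.175); s=P[ms]
    d=np.array([.9919,-.1268]); n=np.array([.1268,.9919])
    for k in(q,s): print(len(k),np.percentile(k[:,:2]@d,[1,2,98,99]).round(4),np.percentile(k[:,:2]@n,[1,2,98,99]).round(4),np.median(k[:,2]).round(4))
    m=(u>270)&(u<400)&(v>190)&(v<240)&(z>.103)&(z<.113)&(P[...,1]<.11); k=P[m].astype(np.float32); print("plat",cv2.minAreaRect(k[:,:2].copy().reshape(-1,1,2)),np.median(k[:,2]))
E
```

```text
t 7.42 tcp [ 0.5723 -0.0591  0.0606] yaw 90.07 zaxis [-0.0065  0.0016 -1.    ] J [-16.   15.7 110.8  -0.   53.9 -16. ] F [-0.1  1.  -6.3] grip 17.3 59.8
dp mm [97.6  2.3 -3.3]
turn z 0.07
102 [0.5206 0.5212 0.5738 0.5854] [0.1998 0.2002 0.2489 0.249 ] 0.1262
456 [0.5212 0.5235 0.7163 0.7189] [0.2121 0.2122 0.2366 0.2369] 0.1659
plat ((0.5713920593261719, 0.0553780272603035), (0.05899116396903992, 0.05994061380624771), 89.93973541259766) 0.10532053
105 [0.5199 0.5208 0.5735 0.5739] [0.1997 0.1999 0.2488 0.2492] 0.1268
454 [0.5214 0.5232 0.7159 0.7183] [0.2121 0.2123 0.2367 0.2369] 0.1663
plat ((0.5730947852134705, 0.05350787565112114), (0.06348275393247604, 0.06261876970529556), 0.24369268119335175) 0.106013075
103 [0.5196 0.5208 0.5734 0.5741] [0.1998 0.2    0.2488 0.2489] 0.1267
455 [0.5218 0.5234 0.7163 0.7189] [0.2122 0.2123 0.2366 0.2368] 0.1661
plat ((0.5732311606407166, 0.05355197936296463), (0.06309916079044342, 0.062469787895679474), 0.14036677777767181) 0.106927566
```

Request:
{"name": "servo_tool", "arguments": {"dp": [[15,0,0],[25,0,0],[25,0,0],[20,0,0],[14.5,0,0],[0,0,0],[0,0,0],[0,0,0]], "turn": [[0,0,0],[0,0,0],[0,0,0],[0,0,0],[0,0,0],[0,0,0],[0,0,0],[0,0,0]], "hand": [5,5,5,5,5,5,5,5]}}

```text
time_s: 8.57
tcp_pos: [0.5749, 0.0389, 0.0633]
orientation: [2.222, 2.221, -0.0]
wrist_force: [0.3, -0.7, -7.4]
grip_width: 0.202
gripper_force: 59.8
```

```bash
python3 - <<'E'
from h import *
go((.574,.0395,.056),90)
v,u=np.mgrid[:400,:640]
p,P,T,K=snap("top"); z=P[...,2]
m=(u>270)&(u<325)&(v>185)&(v<230)&(z>.1)&(z<.113); k=P[m].astype(np.float32); print("plat",len(k),cv2.minAreaRect(k[:,:2].copy().reshape(-1,1,2)),np.median(k[:,2]))
cv2.imwrite("pics/t3.png",cv2.resize(p[170:270,270:390,::-1],None,fx=5,fy=5,interpolation=cv2.INTER_CUBIC))
E
```

```text
t 8.57 tcp [0.5749 0.0389 0.0633] yaw 89.97 zaxis [ 0.e+00 -2.e-04 -1.e+00] J [ -6.2  15.4 110.8  -0.   53.8  -6.2] F [ 0.3 -0.7 -7.4] grip 17.2 59.8
dp mm [ 0.6 -0.9  7.3]
turn z -0.03
plat 87 ((0.5745080709457397, 0.1523672342300415), (0.06015852093696594, 0.05942868813872337), 0.3018125295639038) 0.105837226
```

View pics/t3.png

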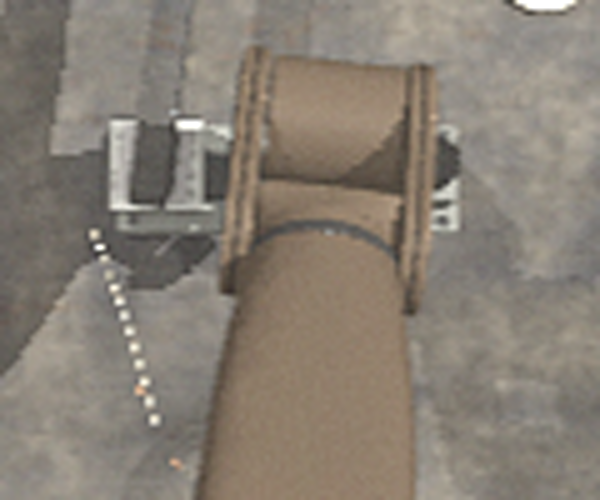

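Request:
{"name": "servo_tool", "arguments": {"dp": [[0,0,4],[0,0,2.5],[0,0,1],[0,0,0],[0,0,0]], "turn": [[0,0,0],[0,0,0],[0,0,0],[0,0,0],[0,0,0]], "hand": [5,5,5,5,5]}}

```text
time_s: 9.25
tcp_pos: [0.5749, 0.0395, 0.056]
orientation: [2.221, 2.222, -0.0]
wrist_force: [-1.6, -0.7, -3.8]
grip_width: 0.205
gripper_force: 60.2
```

Request:
{"name": "servo_tool", "arguments": {"dp": [[0,0,0.3],[0,0,0],[0,0,0],[0,0,0],[0,0,0],[0,0,-40],[0,0,-50],[0,0,-30]], "turn": [[0,0,0],[0,0,0],[0,0,0],[0,0,0],[0,0,0],[0,0,0],[0,0,0],[0,0,0]], "hand": [5,30,85,85,85,85,85,85]}}

```text
time_s: 10.25
tcp_pos: [0.5759, 0.0396, 0.1786]
orientation: [2.219, 2.22, 0.004]
wrist_force: [-0.3, -0.0, 0.2]
grip_width: 0.993
gripper_force: 0.0
```

Request:
{"name": "servo_tool", "arguments": {"dp": [[-25,0,0],[-50,0,0],[0,0,0],[0,0,0]], "turn": [[0,0,0],[0,0,0],[0,0,0],[0,0,0]], "hand": [85,85,85,85]}}

```text
time_s: 10.75
tcp_pos: [0.5747, -0.0352, 0.1754]
orientation: [-2.221, -2.221, -0.0]
wrist_force: [0.5, -0.0, -0.0]
grip_width: 0.997
gripper_force: 0.0
```

```bash
python3 - <<'E'
from h import *
go()
v,u=np.mgrid[:400,:640]
p,P,T,K=snap("top"); z=P[...,2]
m=(u>270)&(u<325)&(v>185)&(v<230)&(z>.093)&(z<.106); k=P[m].astype(np.float32); print("plat",len(k),cv2.minAreaRect(k[:,:2].copy().reshape(-1,1,2)),np.median(k[:,2]))
p,P,T,K=snap("wrist"); np.savez("w4",p=p,P=P,T=T,K=K); z=P[...,2]
for nm,a,b,x,y in(("knob",.115,.135,.574,-.037),("fin",.083,.096,.574,.039),("plat",.095,.106,.574,.153)):
    m=(z>a)&(z<b)&(np.hypot(P[...,0]-x,P[...,1]-y)<(.03 if nm!="plat" else .05)); q=P[m].astype(np.float32)
    if len(q)>10: rr=cv2.minAreaRect(q[:,:2].copy().reshape(-1,1,2)); print(nm,len(q),q.mean(0).round(4),np.round(rr[0],4),np.round(rr[1],4),rr[2])
cv2.imwrite("pics/w4.png",p[:,:,::-1])
E
```

```text
t 10.75 tcp [ 0.5747 -0.0352  0.1754] yaw 89.99 zaxis [-2.e-04  6.e-04 -1.e+00] J [-13.6   7.  107.4   0.   65.6 -13.6] F [ 0.5 -0.  -0. ] grip 85.1 0.0
plat 100 ((0.5737539529800415, 0.15261146426200867), (0.06338932365179062, 0.05947133153676987), 0.30067217350006104) 0.09909726
knob 2910 [ 0.5752 -0.0356  0.1238] [ 0.5749 -0.0377] [0.0375 0.0367] 79.91207122802734
fin 1654 [0.5749 0.0378 0.0888] [0.5748 0.0373] [0.018  0.0359] 0.8058161735534668
```

View pics/w4.png

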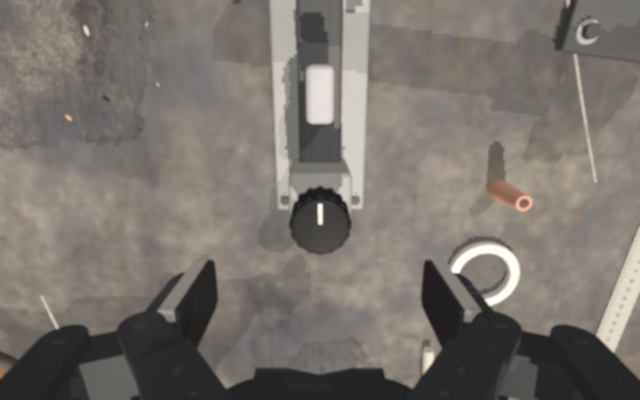

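Request:
{"name": "servo_tool", "arguments": {"dp": [[0,0,0],[0,0,0],[0,0,0],[0,0,0],[0,0,0],[0,0,0],[0,0,0],[0,0,0]], "turn": [[0,0,-10.5],[0,0,-10.5],[0,0,-10.5],[0,0,-10.5],[0,0,-10.5],[0,0,-10.5],[0,0,-10.5],[0,0,-10.5]], "hand": [85,85,85,85,85,85,85,85]}}

```text
time_s: 11.85
tcp_pos: [0.5748, -0.0341, 0.1754]
orientation: [-0.151, -3.138, -0.0]
wrist_force: [-0.6, 1.0, 0.3]
grip_width: 1.0
gripper_force: 0.0
```

Request:
{"name": "servo_tool", "arguments": {"dp": [[0,0,0],[0,0,0],[0,0,0],[0,0,0],[0,0,0],[0,0,0]], "turn": [[0,0,-10.5],[0,0,-10.5],[0,0,-10.5],[0,0,-10.5],[0,0,0],[0,0,0]], "hand": [85,85,85,85,85,85]}}

```text
time_s: 12.6
tcp_pos: [0.5748, -0.0348, 0.1755]
orientation: [0.969, -2.988, -0.0]
wrist_force: [-0.3, 0.6, -0.4]
grip_width: 0.996
gripper_force: 0.0
```

```bash
python3 - <<'E'
from h import *
go((.5749,-.037,.095))
p,P,T,K=snap("wrist"); z=P[...,2]
m=(z>.115)&(z<.135)&(np.hypot(P[...,0]-.5749,P[...,1]+.037)<.03); q=P[m].astype(np.float32)
rr=cv2.minEnclosingCircle(q[:,:2].copy().reshape(-1,1,2)); print(rr,np.median(q[:,2]))
E
```

```text
t 12.6 tcp [ 0.5748 -0.0348  0.1755] yaw -144.07 zaxis [-1.e-04  0.e+00 -1.e+00] J [ -13.6    7.   107.4    0.    65.6 -139.5] F [-0.3  0.6 -0.4] grip 85.1 0.0
dp mm [ 1.2 -1.9 80.5]
((0.5744402408599854, -0.03763958811759949), 0.01913929171860218) 0.12421363
```

Request:
{"name": "servo_tool", "arguments": {"dp": [[1.2,-2.2,40],[0,0,30],[0,0,10.5],[0,0,0],[0,0,0],[0,0,0],[0,0,0],[0,0,0]], "turn": [[0,0,0],[0,0,0],[0,0,0],[0,0,0],[0,0,0],[0,0,0],[0,0,0],[0,0,0]], "hand": [85,85,85,85,60,45,25,20]}}

```text
time_s: 13.65
tcp_pos: [0.5752, -0.0374, 0.0963]
orientation: [-0.971, 2.988, 0.001]
wrist_force: [-2.5, 3.3, 5.4]
grip_width: 0.4
gripper_force: 59.4
```

Request:
{"name": "servo_tool", "arguments": {"dp": [[0,0,0],[0,0,0],[0,0,0]], "turn": [[0,0,0],[0,0,0],[0,0,0]], "hand": [20,20,20]}}

```text
time_s: 14.02
tcp_pos: [0.5753, -0.0374, 0.0964]
orientation: [-0.971, 2.987, 0.001]
wrist_force: [-3.0, 2.0, 6.0]
grip_width: 0.403
gripper_force: 59.5
```

```bash
cat > m.py <<'E'
from h import *
go()
v,u=np.mgrid[:400,:640]
for i in range(2):
    p,P,T,K=snap("top"); z=P[...,2]; X,Y=P[...,0],P[...,1]
    B=(u>270)&(u<330)&(v>170)&(v<235)
    f=B&(z>.115)&(z<.142)&(X>.55)&(X<.6); s=B&(z>.155)&(z<.18)&(X>.55)&(X<.6)
    m=B&(z>.09)&(z<.13)&(np.hypot(X-.574,Y-.153)<.045)
    print("lowtop(plat/foot) hist",[(round(a,3),int(b)) for a,b in zip(np.arange(.092,.132,.002),np.histogram(z[m],np.arange(.092,.134,.002))[0]) if b], "sec z",np.median(z[s]).round(5),s.sum())
E
python3 m.py
```

```text
t 14.03 tcp [ 0.5753 -0.0374  0.0964] yaw -143.98 zaxis [-0.e+00  7.e-04 -1.e+00] J [ -13.8   12.7  110.1    0.    57.3 -139.9] F [-3.  2.  6.] grip 34.4 59.5
lowtop(plat/foot) hist [(np.float64(0.092), 1), (np.float64(0.094), 11), (np.float64(0.096), 20), (np.float64(0.098), 29), (np.float64(0.1), 30), (np.float64(0.102), 13), (np.float64(0.104), 1), (np.float64(0.12), 7), (np.float64(0.122), 16), (np.float64(0.124), 25), (np.float64(0.126), 26), (np.float64(0.128), 18)] sec z 0.16592 116
lowtop(plat/foot) hist [(np.float64(0.092), 1), (np.float64(0.094), 6), (np.float64(0.096), 20), (np.float64(0.098), 29), (np.float64(0.1), 32), (np.float64(0.102), 12), (np.float64(0.104), 4), (np.float64(0.118), 3), (np.float64(0.12), 5), (np.float64(0.122), 14), (np.float64(0.124), 25), (np.float64(0.126), 26), (np.float64(0.128), 19)] sec z 0.16575 118
```

Request:
{"name": "servo_tool", "arguments": {"dp": [[0,0,0],[0,0,0],[0,0,0],[0,0,0],[0,0,0],[0,0,0],[0,0,0],[0,0,0]], "turn": [[0,0,10],[0,0,10],[0,0,10],[0,0,10],[0,0,10],[0,0,10],[0,0,10],[0,0,10]], "hand": [20,20,20,20,20,20,20,20]}}

```text
time_s: 15.12
tcp_pos: [0.5751, -0.0372, 0.0963]
orientation: [-1.184, -2.909, -0.001]
wrist_force: [-3.3, 3.4, 5.4]
grip_width: 0.406
gripper_force: 59.5
```

```bash
python3 m.py
```

```text
t 15.12 tcp [ 0.5751 -0.0372  0.0963] yaw 135.73 zaxis [-4.e-04  1.e-03 -1.e+00] J [-1.380e+01  1.270e+01  1.101e+02  1.000e-01  5.730e+01 -5.960e+01] F [-3.3  3.4  5.4] grip 34.6 59.5
lowtop(plat/foot) hist [(np.float64(0.098), 2), (np.float64(0.1), 2), (np.float64(0.102), 5), (np.float64(0.104), 14), (np.float64(0.106), 35), (np.float64(0.108), 24), (np.float64(0.11), 17), (np.float64(0.112), 9), (np.float64(0.114), 1), (np.float64(0.118), 2), (np.float64(0.12), 6), (np.float64(0.122), 20), (np.float64(0.124), 24), (np.float64(0.126), 26), (np.float64(0.128), 17)] sec z 0.16598 118
lowtop(plat/foot) hist [(np.float64(0.098), 2), (np.float64(0.1), 1), (np.float64(0.102), 6), (np.float64(0.104), 8), (np.float64(0.106), 32), (np.float64(0.108), 35), (np.float64(0.11), 20), (np.float64(0.112), 4), (np.float64(0.114), 1), (np.float64(0.116), 1), (np.float64(0.118), 2), (np.float64(0.12), 6), (np.float64(0.122), 13), (np.float64(0.124), 25), (np.float64(0.126), 27), (np.float64(0.128), 22)] sec z 0.16579 118
```

Request:
{"name": "servo_tool", "arguments": {"dp": [[0,0,0],[0,0,0],[0,0,0],[0,0,0],[0,0,0],[0,0,0],[0,0,0],[0,0,0]], "turn": [[0,0,10],[0,0,10],[0,0,10],[0,0,10],[0,0,10],[0,0,10],[0,0,10],[0,0,10]], "hand": [20,20,20,20,20,20,20,20]}}

```text
time_s: 16.23
tcp_pos: [0.5754, -0.0371, 0.0964]
orientation: [-2.777, -1.467, -0.001]
wrist_force: [-2.0, 2.9, 4.4]
grip_width: 0.409
gripper_force: 59.5
```

```bash
cat > m2.py <<'E'
from h import *
import sys
go()
v,u=np.mgrid[:400,:640]; A=[]
for i in range(6):
    p,P,T,K=snap("top"); z=P[...,2]; X,Y=P[...,0],P[...,1]
    B=(u>270)&(u<330)&(v>170)&(v<235)
    s=B&(z>.158)&(z<.178)&(X>.55)&(X<.6); m=B&(z>.09)&(z<.135)&(abs(X-.574)<.02)&(abs(Y-.153)<.03)
    f=m&(Y>.13)&(Y<.176); pl=m&((Y<.124)|(Y>.182))
    A.append([z[s].mean(),np.median(z[f]),np.median(z[pl]),s.sum(),f.sum(),pl.sum()])
print("sec,foot,plat,(n)",np.mean(A,0).round(5),np.std(A,0)[:3].round(5))
E
python3 m2.py
```

```text
t 16.23 tcp [ 0.5754 -0.0371  0.0964] yaw 55.71 zaxis [ 3.0e-04  1.4e-03 -1.0e+00] J [-1.380e+01  1.270e+01  1.101e+02  1.000e-01  5.730e+01  2.040e+01] F [-2.   2.9  4.4] grip 34.9 59.5
sec,foot,plat,(n) [  0.16609   0.12657       nan 117.       52.33333   0.     ] [0.00036 0.00057     nan]
  return _methods._mean(a, axis=axis, dtype=dtype,
  ret = ret.dtype.type(ret / rcount)
```

Request:
{"name": "servo_tool", "arguments": {"dp": [[0,0,0],[0,0,0],[0,0,0],[0,0,0]], "turn": [[0,0,10],[0,0,10],[0,0,5],[0,0,0]], "hand": [20,20,20,20]}}

```text
time_s: 17.02
tcp_pos: [0.5755, -0.0371, 0.0964]
orientation: [-3.026, -0.839, -0.001]
wrist_force: [-2.4, 2.9, 5.0]
grip_width: 0.403
gripper_force: 59.6
```

```bash
sed -i 's/range(6)/range(12)/; s/;* pl=m.*$//; s/,np.median(z\[pl\])//; s/,pl.sum()//' m2.py; python3 m2.py
```

```text
t 17.02 tcp [ 0.5755 -0.0371  0.0964] yaw 30.99 zaxis [ 6.0e-04  1.5e-03 -1.0e+00] J [-1.380e+01  1.270e+01  1.101e+02  1.000e-01  5.730e+01  4.510e+01] F [-2.4  2.9  5. ] grip 34.4 59.6
sec,foot,plat,(n) [  0.16588   0.12667 116.25     52.66667] [2.3000e-04 3.7000e-04 8.2916e-01]
```

Not touching yet (section height unchanged); another 10°.

Request:
{"name": "servo_tool", "arguments": {"dp": [[0,0,0],[0,0,0],[0,0,0]], "turn": [[0,0,5],[0,0,5],[0,0,0]], "hand": [20,20,20]}}

```text
time_s: 18.0
tcp_pos: [0.5755, -0.0371, 0.0963]
orientation: [-3.088, -0.572, -0.001]
wrist_force: [-2.0, 3.1, 5.3]
grip_width: 0.403
gripper_force: 59.6
```

```bash
python3 m2.py
```

```text
t 18.0 tcp [ 0.5755 -0.0371  0.0963] yaw 20.99 zaxis [ 6.0e-04  1.4e-03 -1.0e+00] J [-1.380e+01  1.270e+01  1.101e+02  1.000e-01  5.730e+01  5.510e+01] F [-2.   3.1  5.3] grip 34.4 59.6
sec,foot,plat,(n) [  0.16722   0.12801 116.08333  53.16667] [2.80000e-04 3.80000e-04 1.03749e+00]
```

Request:
{"name": "servo_tool", "arguments": {"dp": [[0,0,0],[0,0,0],[0,0,0],[0,0,0],[0,0,-20],[0,0,-40],[0,0,-40],[0,0,0]], "turn": [[0,0,0],[0,0,0],[0,0,0],[0,0,0],[0,0,0],[0,0,0],[0,0,0],[0,0,0]], "hand": [40,60,85,85,85,85,85,85]}}

```text
time_s: 19.6
tcp_pos: [0.5781, -0.0386, 0.2015]
orientation: [3.084, 0.573, 0.016]
wrist_force: [0.2, 0.9, 0.3]
grip_width: 0.997
gripper_force: 0.0
```

```bash
python3 m2.py; python3 - <<'E'
from h import *
p,P,T,K=snap("top"); z=P[...,2]; v,u=np.mgrid[:400,:640]
m=(u>270)&(u<325)&(v>185)&(v<230)&(z>.113)&(z<.1235); k=P[m].astype(np.float32); print(len(k),cv2.minAreaRect(k[:,:2].copy().reshape(-1,1,2)))
p,P,T,K=snap("side"); cv2.imwrite("pics/s9.png",cv2.resize(p[110:290,220:460,::-1],None,fx=3,fy=3,interpolation=cv2.INTER_CUBIC))
E
```

```text
t 19.6 tcp [ 0.5781 -0.0386  0.2015] yaw 21.03 zaxis [ 0.0107 -0.0027 -0.9999] J [-13.8   5.6 106.   -0.   67.7  55.1] F [0.2 0.9 0.3] grip 85.2 0.0
sec,foot,plat,(n) [  0.16725   0.12787 115.91667  53.75   ] [2.300e-04 4.600e-04 6.401e-01]
99 ((0.5745692849159241, 0.15335197746753693), (0.06265921145677567, 0.06191202253103256), 0.3806067407131195)
```

View pics/s9.png

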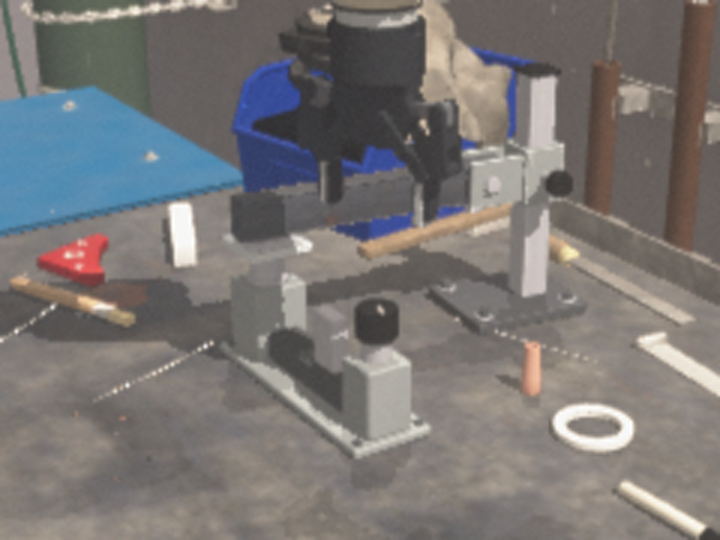

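The picture shows the jack upright with its platform at about (265,245), up against the foot plate. The lift is about 1.3 mm, the gripper is clear, and the bystanders in view are undisturbed.

```bash
python3 -c "
from plant import *; print(job_done())"
```

```text
the job is handed in; nothing more can be done
None
```

The jack stands upright with its platform about 2 mm off the foot plate's centre and touching it, the section is lifted about 1.3 mm, the gripper is clear, and the job was handed in at about 20 s; no verdict was shown.

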